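# Serve a roll with tongs from the sliding board

## Task

Slide the wooden board carrier along its rail, out from under the clear hood, to the next station, where it clicks into its detent with the bread roll still on it. Then take the kitchen tongs off their rest, close them on the roll and lift it to about 10 cm above the board, leaving the carrier in its detent; never touch the roll with the gripper itself, and leave the other things on the counter where they are. Finish while still holding the tongs closed on the lifted roll: nothing is put down or let go.

Things in the scene. Friction and masses are not known exactly. Their poses are not given: they have to be found in the camera images.
- serving_rail: Aluminium rail 60 mm wide, 420 mm long, fixed on the counter. Origin on the counter; the rail runs along its y, x points across it away from the robot. A clear acrylic hood, 130 mm in x, 155 mm in y, top 118 mm high, open towards +y, covers the first station (centre x = 0, y = -110 mm), where the carrier starts.
- carrier (a joint): travel of the carrier along the rail's +y in m: 0 = first station (start), 0.170 = next station, end stop at 0.200. It stays where it is left. Sprung ball detents hold it at both stations with about 2 mm play each way and take about 4 N to leave or enter; elsewhere it drags with about 1 N.
- knob_center (a point): centre of the carrier's upright dark wooden knob, 22 mm diameter, 30 mm tall (60 to 90 mm above the counter), 130 mm ahead (rail's +y) of the board's centre, on a flat tongue 24 mm wide with its top 48 mm above the counter; 55 mm outside the hood at the start. Moves with the carrier.
- station (a point): fixed point on the rail: where the centre of the board's top comes to lie at the next station (50 mm above the counter). Two small ridges across the rail mark it.
- roll: the bread roll (loose, 30 to 55 g, rigid), origin at the centre of its flat underside.
- roll_center (a point): centre of the round bread roll: 46 mm diameter, 37 mm tall, straight-sided from 8 to 25 mm up, this point 18 mm above its underside. It stands upright within about 10 mm of the board's centre.
- tong_rest: white tong rest fixed on the counter, plate 150 mm by 70 mm, 4 mm thick, with two cross bars 22 mm high and 8 mm thick at x = +58 and -58 mm, on which the tongs lie. Origin on the counter under the middle; x points along the tongs to their jaws. It stands to the left or to the right in front of the robot.
- tongs_grip (a point): middle of the tongs, half-way up, between the two black rubber grip pads (40 mm long, 24 mm tall); 34 mm above the counter as they lie on the rest. x points to the jaws, z up. Released, the tongs are 53 mm wide over the pads; squeezing the pads together (along y) closes them; the spring pushes out with 5 to 7 N there.
- tongs: spring tongs of steel strip, 100 g, 24 mm tall, lying on edge so that they open sideways (y); origin and axes as tongs_grip. Pivot at x = -78 mm, jaw plates from x = 66 to 102 mm (middle 84). Jaws stand 85 mm apart when released, about 72 mm when the pads are held at 47 mm over their outsides, and close on the 46 mm roll when the pads are at about 34 mm.
- tongs_left: arm of the tongs on their +y side, origin at its pivot.
- tongs_right: arm of the tongs on their -y side, origin at its pivot.
- spice_tin: bystander: closed hinged aluminium tin 79 x 109 x 46 mm, fixed, to the right or left in front of the robot, where the tongs are not. Origin under its middle.
- canister_tall: bystander: clear canister, 84 mm diameter, 139 mm tall. Origin under its middle.
- canister_short: bystander: clear canister, 90 mm diameter, 94 mm tall. Origin under its middle.
- cup: bystander: red ceramic mug, 80 mm diameter, 85 mm tall. Origin under its middle.
- clip: bystander: white plastic clip lying flat, 75 x 25 x 12 mm, between the tong rest and the tin. Origin under its middle.
- dipper_tray: bystander: white tray 55 x 185 mm with a wooden honey dipper in it, 35 mm tall, beyond the rail. Origin under its middle.
- board_top (a point): centre of the top of the carrier's flat wooden board, 100 mm across the rail, 130 mm along it, 12 mm thick, no rim, top 50 mm above the counter. It rides on the rail and starts under the hood with the roll on it.

How it is judged:
On the way, in this order (a step that is already met when the one before it is completed fails the run):
1. the carrier rests in the next station's detent with the roll standing on it (value of joint carrier between 0.163 and 0.177 m and velocity of joint carrier between -0.01 and 0.01 m/s and contact force between roll and serving_rail above 0.1 N and horizontal distance between roll_center and station below 0.04 m), for 0.2 s.
2. the roll is held in the tongs, lifted off the board (z of roll_center in the frame of serving_rail above 0.125 m and contact force between roll and tongs_left above 0.3 N and contact force between roll and tongs_right above 0.3 N and contact force between the fingers and tongs above 1 N and contact force between each of roll, tongs and serving_rail below 0.02 N and contact force between roll and the fingers below 0.02 N and contact force between roll and the arm below 0.02 N), for 0.2 s.
At the end, for the whole second after the job is handed in: Carrier within 7 mm of the next station; roll centre over 125 mm above the counter (57 mm above its place on the board), slower than 30 mm/s, pressed by both tong arms (0.3 N), tongs held by the fingers (1 N); roll and tongs clear of the rail assembly, roll not touched by the robot (all of step 2 and value of joint carrier between 0.163 and 0.177 m and linear speed of roll below 0.03 m/s); the arm keeps its last pose, push and grip.
It fails at once if the gripper or arm touches the roll (contact force between roll and the fingers above 0.3 N or contact force between roll and the arm above 0.3 N).
It fails at once if another thing on the counter is disturbed (moved over 25 mm or tipped over 0.3 rad) (distance of any of canister_tall, canister_short, cup, clip, dipper_tray from where it was at the start of the episode above 0.025 m or angle between any of canister_tall, canister_short, cup, clip, dipper_tray's own z axis and vertical above 0.3 rad).
It fails at once if the roll is dropped onto the counter (height (world z) of roll_center below 0.045 m).
It also fails if it takes over 64 s, if anything falls off the work surface, if the arm or the gripper's body presses on something with over 40 N, if the wrist force passes 120 N, or if a joint passes its speed limit or range.

## Robot

A 6-joint arm with a two-finger parallel gripper is mounted at the origin on the work surface. World frame = base frame: x ahead of the robot, y to its left, z up, the work surface at z = 0. Lengths are in m, angles in rad, forces in N, time in s.
With the tool pointing down it reaches from about 0.275 to 0.725 m from the base axis. Payload 5.6 kg.
Tool frame: the origin (TCP) lies between the finger pads; the fingertips stand 19 mm ahead of it and the grasp point (between the pads) is the TCP; x points along the fingers, z is the direction in which the jaws open and shut, and the axes are right-handed (so a half turn about x gives the same grasp; the last joint's range is limited). The gripper opens to 85 mm and grips with 20 to 120 N. Pads are 22 mm wide; open, the fingers measure 114 mm over their backs; the gripper's body (76 mm by 85 mm) begins 54 mm behind the grasp point. The pads swing forward as they close: fully open they stand 13 mm farther back than shut.
Start: joints at [1.59, 0.255, 0.108, 0, -1.424, -0.285], TCP at [0.144, 0.531, 0.25] pointing down, gripper open.
Joint ranges: [-2.95, 2.95], [-1.21, 1.97], [-1.09, 1.5], [-2.87, 1.71], [-2.94, -0.07], [-3.05, 3.05]. Speed limits (rad/s): [2.57, 2.57, 3.14, 3.14, 3.14, 3.14].

## Interface

Orientations are given as a unit quaternion [w, x, y, z].
In Python, from plant import bot, eyes, job gives the robot as it stands.
- The arm moves only by the tool move_arm, never from a script. Its arguments are lists of equal length, an entry for each row: "translation": the shift along the world's x, y, z in mm, a list of three; "yaw": the turn about the world's z in degrees. In form: {"translation": [[x, y, z], ...], "yaw": [yaw, ...]}. A call has exactly 8 rows; each row is the pose to reach, as a shift and turn from the pose commanded when the call began; what a row does not reach only later rows make up. A row lasts 1/12 s, in which the tool goes at most 41.7 mm and 7.16 degrees, less where a joint would pass 70% of its speed; a pose out of reach is approached as far as the arm can. A call with a gripper value outside its range is refused whole. "jaw" is the finger opening in mm, from 0 to 85.4, set as the call begins (left out, the last holds). The fingers move at their own pace and stop on an object; "newtons" is the grip in N (left out, the last holds). Time passes only in rows, so rows that repeat a pose let the fingers close, or fill a call up. It gives the time, the measured TCP pose, the force and the opening at its end, in the units of the state.
- bot.state(): the state, without advancing time (a new reading comes with each control period).
- eyes.camera(name): name is "side" or "top"; returns a dict with "pixels" (480x640x3 uint8, red, green, blue), "z_map" (480x640 float32, m along the optical axis (not along the pixel's ray), 0 where there is no reading), "intrinsics" (3x3 intrinsics, pixels), "distortion" ([k1, k2, p1, p2, k3] as OpenCV has them; the pictures are not rectified), "rvec" (rotation vector, rad) and "tvec" (3), from world to camera coordinates, as OpenCV has them. Camera axes: x right, y down, z forward; pixel columns grow to the right and rows downward; lengths in m; the calibration is good to about 2 mm. A picture is of the moment at which its call begins.
- job.close_job(): hands the job in, once; it reports no verdict.
The state is a dict: "time_s": time; "qpos": joint angles; "dq": joint speeds; "joint_efforts": joint torques, N m; "eef_pos": TCP position; "tcp_rot": TCP orientation; "force": force on the tool from outside, world axes, zero at the start; "torque": the same for the moment, N m; "grip_width": opening from 0.0 (shut) to 1.0 (fully open).
Only numpy, scipy, OpenCV 4.12 (cv2) and the standard library are available. Lean on these libraries where they do the work, as an engineer would, in place of code of your own. Each camera call takes 0.05 s, during which the arm holds its last target.

## Working session

There is one attempt and no reset: what is moved stays moved. The work goes in short steps, Python scripts to look and compute and a tool call to move; the robot and the scene stay as the last step left them, time stands still between calls to the robot, and variables do not carry over. Pictures are saved under pics/ and viewed, and the job is handed in when it is done.

Besides the shell and the picture viewer there is one more tool, called after "Call:" as name(argument=value, ...), one argument or row to a line, values as JSON. move_arm: Moves the arm, as the interface text tells. Its arguments: {"type":"object","properties":{"translation":{"type":"array","items":{"type":"array","items":{"type":"number"}}},"yaw":{"type":"array","items":{"type":"number"}},"jaw":{"type":"number"},"newtons":{"type":"number"}},"required":["translation","yaw"]}

```bash
ls; mkdir -p pics; python3 - <<'E'
from plant import bot, eyes, job
import cv2,numpy as np,pickle
print(bot.state())
for n in ("side","top"):
    c=eyes.camera(n); pickle.dump(c,open(f"pics/{n}0.pkl","wb"))
    cv2.imwrite(f"pics/{n}0.png",c["pixels"][...,::-1])
    print(n,c["intrinsics"],c["distortion"],c["rvec"],c["tvec"])
E
```

```text
pics
{'time_s': 0.0, 'qpos': array([ 1.58961705e+00,  2.55743109e-01,  1.07017579e-01, -4.58907902e-04,
       -1.42388984e+00, -2.84611038e-01]), 'dq': array([-0.00059175, -0.00034512, -0.00253201, -0.00084246, -0.00068925,
       -0.00080086]), 'joint_efforts': array([ 8.50517445e-04, -3.86632025e+01,  2.37945503e+01,  5.36508322e+00,
       -6.05306035e-03, -4.25555015e-06]), 'eef_pos': array([0.14429033, 0.53026883, 0.24940538]), 'tcp_rot': array([-0.42974312, -0.56134751, -0.42889663,  0.56236777]), 'force': array([0.15551616, 0.31194754, 0.19257279]), 'torque': array([-0.06809396, -0.01103808, -0.01850322]), 'grip_width': 0.9999672875699365}
side [[565.77025721   0.         320.34051011]
 [  0.         565.77025721 240.22697101]
 [  0.           0.           1.        ]] [-0.06840954  0.          0.          0.          0.        ] [ 0.17346642 -2.68555136  1.4999569 ] [0.53592443 0.10550579 1.18492607]
top [[558.66508927   0.         321.22009366]
 [  0.         558.66508927 249.30255384]
 [  0.           0.           1.        ]] [-0.16822706  0.          0.          0.          0.        ] [ 2.09681496 -2.15150467  0.17672931] [0.00910277 0.56411786 1.30819469]
```

View pics/side0.png

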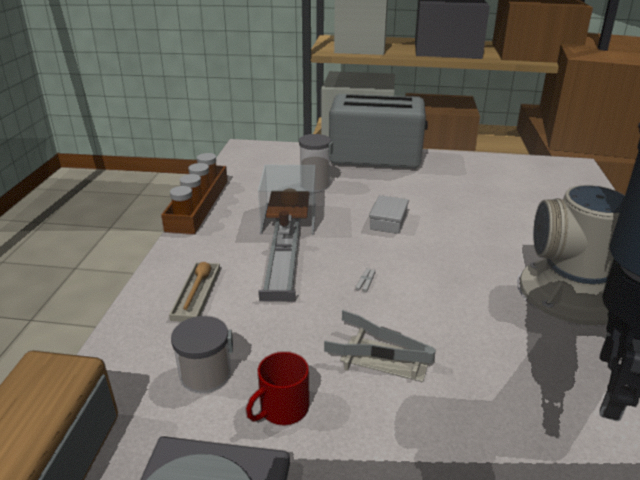

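View pics/top0.png

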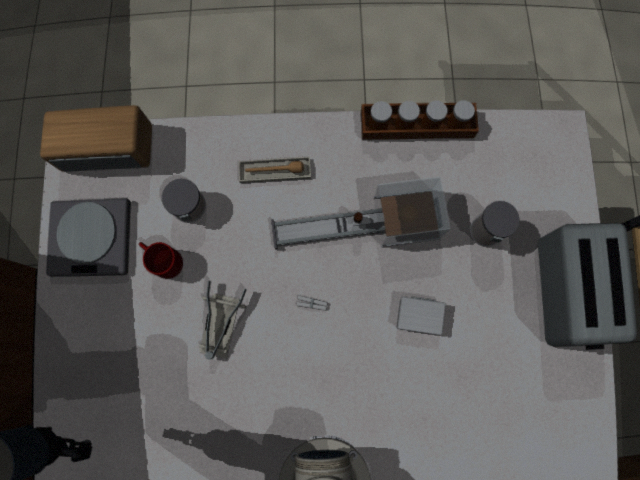

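```bash
cat > h.py <<'E'
import cv2,numpy as np,pickle
def ray(c,uv):
    uv=np.array(uv,float).reshape(-1,1,2)
    n=cv2.undistortPoints(uv,c["intrinsics"],c["distortion"]).reshape(-1,2)
    R=cv2.Rodrigues(c["rvec"])[0]; t=np.array(c["tvec"]).reshape(3)
    d=np.c_[n,np.ones(len(n))]@R; o=-R.T@t
    return o,d
def plane(c,uv,z):
    o,d=ray(c,uv); s=(z-o[2])/d[:,2]; return o+d*s[:,None]
def proj(c,p):
    return cv2.projectPoints(np.array(p,float).reshape(-1,1,3),c["rvec"],c["tvec"],c["intrinsics"],c["distortion"])[0].reshape(-1,2)
def cloud(c):
    v,u=np.mgrid[0:480,0:640]; uv=np.stack([u,v],-1).reshape(-1,2)
    o,d=ray(c,uv); return (o+d*c["z_map"].reshape(-1,1)).reshape(480,640,3)
def crop(c,x0,y0,x1,y1,s,fn,g=1.0):
    im=c["pixels"][y0:y1,x0:x1,::-1].astype(float)*g
    cv2.imwrite(fn,cv2.resize(np.clip(im,0,255).astype(np.uint8),None,fx=s,fy=s,interpolation=cv2.INTER_CUBIC))
def load(n): return pickle.load(open(f"pics/{n}.pkl","rb"))
E
python3 - <<'E'
from h import *
t=load("top0");s=load("side0")
crop(t,260,170,460,260,4,"pics/a.png",1.5)
crop(t,180,260,280,370,5,"pics/b.png",1.5)
crop(s,240,150,340,310,4,"pics/c.png",1.5)
crop(s,310,300,450,390,5,"pics/d.png",1.3)
E
```

```text
(no output)
```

View pics/a.png

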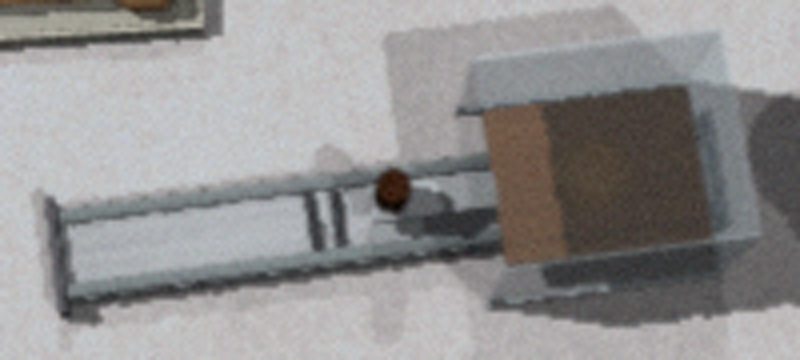

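View pics/b.png

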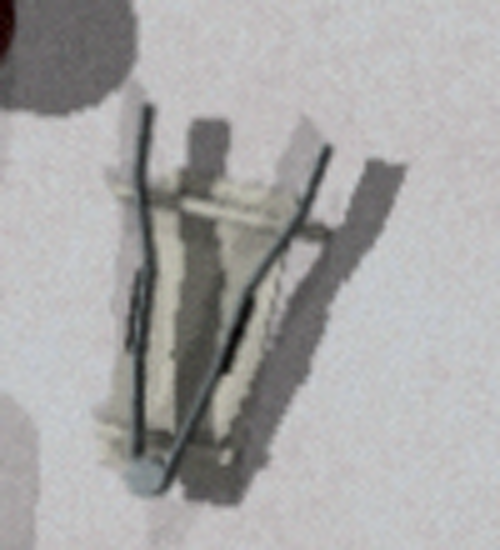

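View pics/c.png

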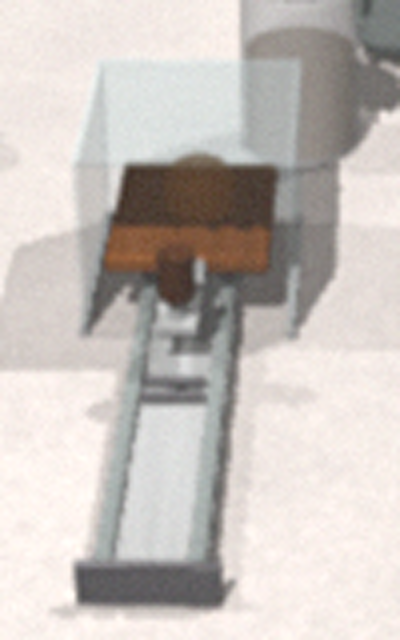

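View pics/d.png

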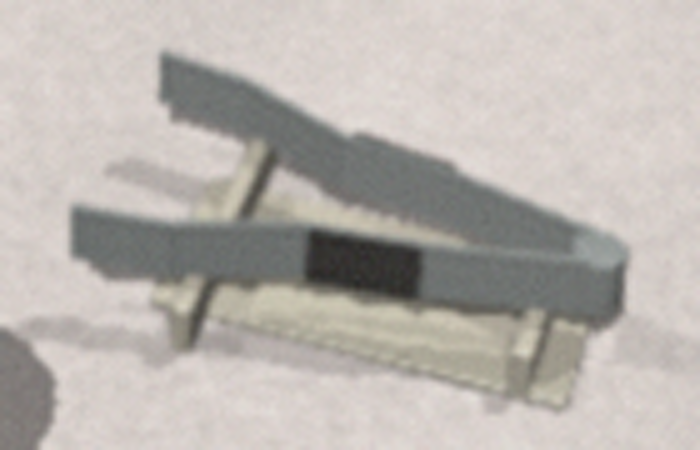

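```bash
python3 - <<'E'
from h import *
t=load("top0");s=load("side0")
np.set_printoptions(precision=4,suppress=True)
A=lambda p,x0,y0,k:(np.array(p,float)+.5)/k-.5+[x0,y0]
# knob
im=t["pixels"].astype(int); 
def mask(c,x0,y0,x1,y1,f):
    im=c["pixels"][y0:y1,x0:x1].astype(int);m=f(im);v,u=np.nonzero(m);return u+x0,v+y0
u,v=mask(t,348,207,370,226,lambda i:(i[...,0]-i[...,2]>20)); print("knob px",len(u),u.mean(),v.mean(), plane(t,[u.mean(),v.mean()],.088))
k=plane(t,[u.mean(),v.mean()],.088)[0]
u,v=mask(s,275,208,295,228,lambda i:(i.sum(-1)<170)&(i[...,0]-i[...,2]>5)); print("knob side",len(u),u.mean(),v.mean(),plane(s,[u.mean(),v.mean()],.075))
B=plane(t,A([(485,107),(688,87),(712,240),(508,265)],260,170,4),.05); print(B); b=B.mean(0); print("board",b, np.linalg.norm(B-np.roll(B,1,0),axis=1))
d=k-b; print("dir",d,np.hypot(*d[:2]),np.degrees(np.arctan2(-d[0],d[1])))
L=plane(t,A([(65,212),(480,160),(70,295),(480,240)],260,170,4),.03);print("rail edges",L); 
for i in(0,2): e=L[i]-L[i+1];print(np.degrees(np.arctan2(-e[0],e[1])))
R=plane(t,A([(315,222),(338,219)],260,170,4),.038);print("ridges",R)
print("roll",plane(t,A([(600,165)],260,170,4),.087),)
T=plane(t,A([(150,475),(148,105),(328,148)],180,260,5),.046);print("tongs",T)
P=T[0];q=(T[1]+T[2])/2;a=np.arctan2(*(q-P)[1::-1]);print("yaw",np.degrees(a),np.linalg.norm(q-P),np.linalg.norm(T[1]-T[2]))
print("grip",P[:2]+.078*np.array([np.cos(a),np.sin(a)]))
C=cloud(t);
for n,(uu,vv) in dict(knob=(358,217),piv=(210,355),dip=(290,168),cup=(162,262),can=(181,197),clip=(312,302),tin=(422,315),can2=(497,220)).items(): print(n,C[vv,uu])
E
```

```text
knob px 39 357.9230769230769 216.53846153846155 [[ 0.6345 -0.0953  0.088 ]]
knob side 153 283.58169934640523 217.69934640522877 [[ 0.6376 -0.0952  0.075 ]]
[[ 0.6933 -0.1565  0.05  ]
 [ 0.7033 -0.2841  0.05  ]
 [ 0.6056 -0.2927  0.05  ]
 [ 0.5932 -0.166   0.05  ]]
board [ 0.6489 -0.2248  0.05  ] [0.1006 0.128  0.0981 0.1273]
dir [-0.0144  0.1295  0.038 ] 0.13030616582380275 6.344501386874764
rail edges [[ 0.6383  0.1062  0.03  ]
 [ 0.6646 -0.1538  0.03  ]
 [ 0.5856  0.1036  0.03  ]
 [ 0.6135 -0.1515  0.03  ]]
5.767680756747945
6.2404281038802
ridges [[ 0.6258 -0.0492  0.038 ]
 [ 0.6274 -0.0635  0.038 ]]
roll [[ 0.6455 -0.2202  0.087 ]]
tongs [[0.316  0.2682 0.046 ]
 [0.4947 0.2696 0.046 ]
 [0.4717 0.181  0.046 ]]
yaw -14.379092204544028 0.17266703907381983 0.09146379836577104
grip [0.3915 0.2488]
knob [ 0.6331 -0.0954  0.0888]
piv [0.315  0.2679 0.0426]
dip [0.7806 0.0691 0.0283]
cup [0.5504 0.4016 0.0039]
can [0.6935 0.3307 0.0974]
clip [0.44   0.0209 0.0086]
tin [ 0.3983 -0.2439  0.0429]
can2 [ 0.6071 -0.417   0.1358]
```

```bash
python3 - <<'E'
from h import *
from plant import bot
from scipy.spatial.transform import Rotation as R
t=load("top0");s=load("side0")
np.set_printoptions(precision=4,suppress=True)
A=lambda p,x0,y0,k:(np.array(p,float)+.5)/k-.5+[x0,y0]
q=bot.state()["tcp_rot"]; M=R.from_quat(np.r_[q[1:],q[0]]).as_matrix(); print(M, "jaw axis deg",np.degrees(np.arctan2(M[1,2],M[0,2])))
P=plane(t,A([(138,310),(240,332)],180,260,5),.044);print("pads",P,P.mean(0))
# side view: near pad is the left arm, outer face
P=plane(s,A([(305,232),(308,282),(420,245),(418,297)],310,300,5),.034);print(P.mean(0))
P=plane(s,A([(600,242),(160,55),(72,207)],310,300,5),.046);print("side tongs",P)
p=P[0];q=(P[1]+P[2])/2;print(np.degrees(np.arctan2(q[1]-p[1],q[0]-p[0])))
E
```

```text
[[-0.0004  0.9649 -0.2627]
 [-0.0017 -0.2627 -0.9649]
 [-1.      0.0001  0.0018]] jaw axis deg -105.23083346895683
pads [[0.3952 0.2745 0.044 ]
 [0.3838 0.2246 0.044 ]] [0.3895 0.2495 0.044 ]
[0.3969 0.278  0.034 ]
side tongs [[0.3165 0.2701 0.046 ]
 [0.4763 0.1875 0.046 ]
 [0.4986 0.2752 0.046 ]]
-12.751989200166252
```

Call:
move_arm(
  translation=[
    [12, -15, 0],
    [35, -45, 0],
    [58, -75, 0],
    [81, -105, 0],
    [104, -135, 0],
    [127, -165, 0],
    [150, -195, 0],
    [173, -225, 0],
  ],
  yaw=[-4, -10, -16, -22, -28, -34, -40, -46],
  jaw=85,
)

```text
time_s: 0.77
eef_pos: [0.3179, 0.3039, 0.2501]
tcp_rot: [-0.174, -0.685, -0.174, 0.685]
force: [0.7, 0.8, -0.1]
grip_width: 0.996
```

Call:
move_arm(
  translation=[
    [23, -30, 0],
    [46, -60, 0],
    [69, -90, 0],
    [92, -120, 0],
    [115, -150, 0],
    [138, -180, 0],
    [161, -210, 0],
    [184, -240, 0],
  ],
  yaw=[-6, -12, -18, -22.7, -22.7, -22.7, -22.7, -22.7],
)

```text
time_s: 1.43
eef_pos: [0.502, 0.0639, 0.25]
tcp_rot: [-0.037, -0.706, -0.037, 0.706]
force: [0.5, 1.1, 0.2]
grip_width: 0.993
```

Call:
move_arm(
  translation=[
    [23, -30, -10],
    [46, -60, -20],
    [69, -90, -35],
    [92, -120, -50],
    [115, -145, -65],
    [128, -157, -80],
    [133, -160, -90],
    [133, -160, -90],
  ],
  yaw=[0, 0, 0, 0, 0, 0, 0, 0],
)

```text
time_s: 2.1
eef_pos: [0.6334, -0.095, 0.1562]
tcp_rot: [-0.036, -0.704, -0.037, 0.708]
force: [-1.0, 0.5, -0.4]
grip_width: 0.999
```

Call:
move_arm(
  translation=[
    [0, 0, -15],
    [1, 0, -30],
    [1, 0, -45],
    [1, 0, -60],
    [1, 0, -72],
    [1, 0, -79],
    [1, 0, -79],
    [1, 0, -79],
  ],
  yaw=[0, 0, 0, 0, 0, 0, 0, 0],
)

```text
time_s: 2.77
eef_pos: [0.6355, -0.0937, 0.0822]
tcp_rot: [0.038, 0.706, 0.038, -0.706]
force: [0.5, 0.0, 0.7]
grip_width: 0.993
```

```bash
python3 - <<'E'
from h import *
from plant import bot,eyes
for n in ("side","top"):
    c=eyes.camera(n); pickle.dump(c,open(f"pics/{n}1.pkl","wb"))
s=load("side1");t=load("top1")
crop(s,220,100,380,310,3,"pics/e.png",1.3); crop(t,260,130,460,280,4,"pics/f.png",1.4)
print(bot.state()["eef_pos"],bot.state()["force"])
E
```

```text
[ 0.63610134 -0.09403615  0.08280976] [ 0.00951629 -0.80095421 -0.25214719]
```

View pics/e.png

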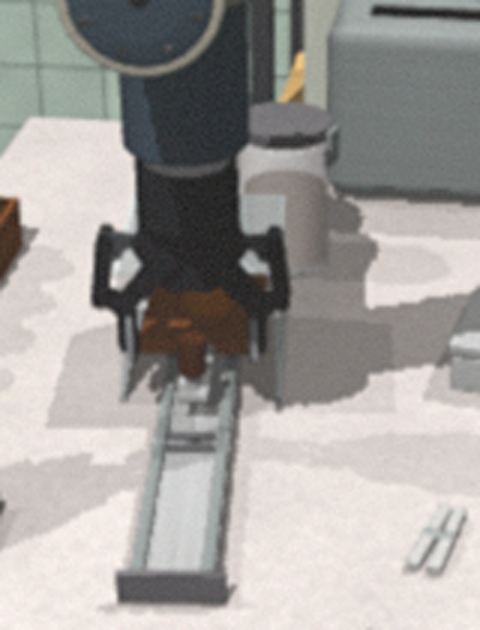

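View pics/f.png

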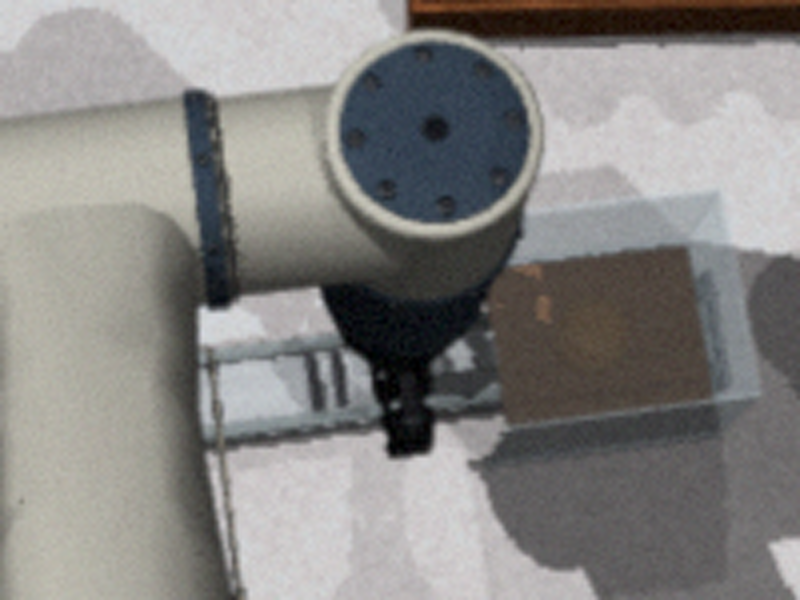

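The knob (e.png ≈ (190,352)) is centred between the open fingers. Next I close on it.

Call:
move_arm(
  translation=[
    [0, 0, 0],
    [0, 0, 0],
    [0, 0, 0],
    [0, 0, 0],
    [0, 0, 0],
    [0, 0, 0],
    [0, 0, 0],
    [0, 0, 0],
  ],
  yaw=[0, 0, 0, 0, 0, 0, 0, 0],
  jaw=15,
  newtons=40,
)

```text
time_s: 3.53
eef_pos: [0.6367, -0.0942, 0.0817]
tcp_rot: [0.038, 0.707, 0.037, -0.705]
force: [5.4, 0.5, -1.0]
grip_width: 0.242
```

Call:
move_arm(
  translation=[
    [0, 2, 0],
    [0, 5, 0],
    [-1, 9, 0],
    [-1, 14, 0],
    [-2, 20, 0],
    [-3, 27, 0],
    [-4, 35, 0],
    [-5, 43, 0],
  ],
  yaw=[0, 0, 0, 0, 0, 0, 0, 0],
)

```text
time_s: 4.2
eef_pos: [0.632, -0.0509, 0.0817]
tcp_rot: [0.038, 0.707, 0.037, -0.705]
force: [7.8, -0.9, -2.9]
grip_width: 0.244
```

Call:
move_arm(
  translation=[
    [-1, 8, 0],
    [-2, 17, 0],
    [-3, 26, 0],
    [-4, 35, 0],
    [-5, 44, 0],
    [-6, 53, 0],
    [-7, 62, 0],
    [-7, 70, 0],
  ],
  yaw=[0, 0, 0, 0, 0, 0, 0, 0],
)

```text
time_s: 4.87
eef_pos: [0.6246, 0.0193, 0.0817]
tcp_rot: [0.038, 0.707, 0.037, -0.705]
force: [5.0, -0.2, 0.1]
grip_width: 0.245
```

Call:
move_arm(
  translation=[
    [-1, 8, 0],
    [-2, 16, 0],
    [-2, 24, 0],
    [-3, 32, 0],
    [-4, 40, 0],
    [-5, 47, 0],
    [-6, 53, 0],
    [-6, 56, 0],
  ],
  yaw=[0, 0, 0, 0, 0, 0, 0, 0],
)

```text
time_s: 5.53
eef_pos: [0.6185, 0.0754, 0.0817]
tcp_rot: [0.038, 0.707, 0.038, -0.705]
force: [6.6, -0.4, -1.5]
grip_width: 0.243
```

```bash
python3 - <<'E'
from h import *
from plant import bot,eyes
for n in ("side","top"):
    c=eyes.camera(n); pickle.dump(c,open(f"pics/{n}2.pkl","wb"))
s=load("side2");t=load("top2")
crop(s,220,100,380,310,3,"pics/g.png",1.3); crop(t,260,130,460,280,4,"pics/h.png",1.4)
print(bot.state()["eef_pos"],bot.state()["force"])
E
```

```text
[0.61845376 0.07582886 0.08169295] [ 5.82237196  2.29405717 -1.45815806]
```

View pics/g.png

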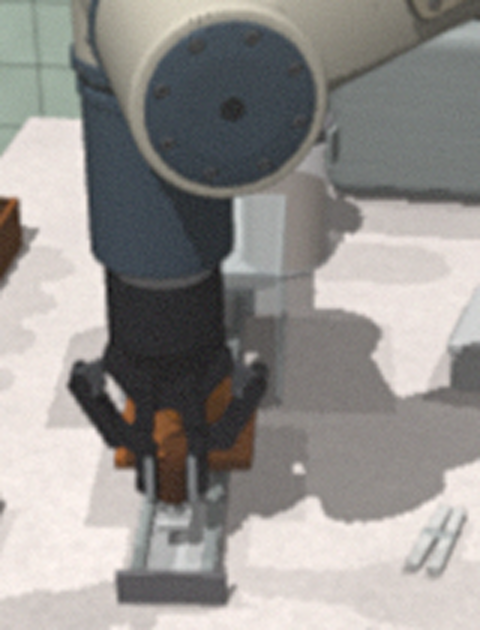

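View pics/h.png

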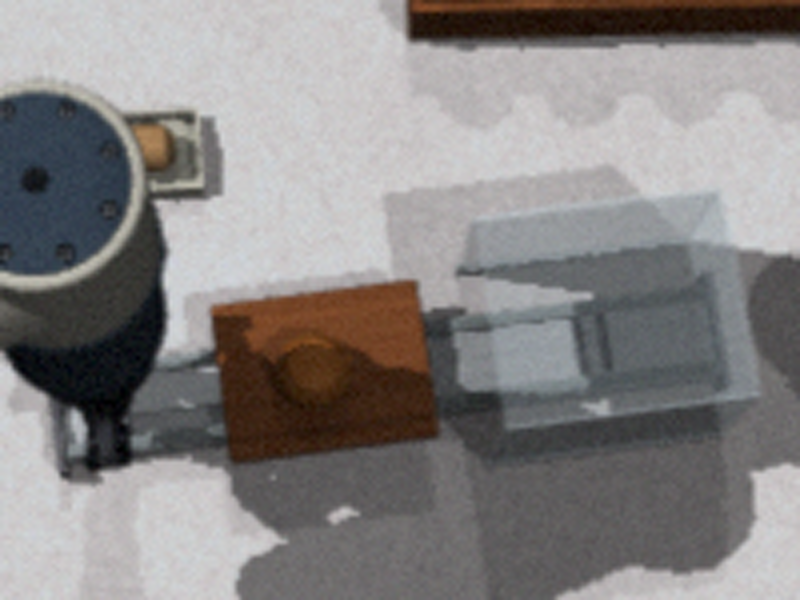

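```bash
python3 - <<'E'
from h import *
t=load("top2")
np.set_printoptions(precision=4,suppress=True)
A=lambda p,x0,y0,k:(np.array(p,float)+.5)/k-.5+[x0,y0]
B=plane(t,A([(212,305),(415,282),(437,436),(233,461)],260,130,4),.05);print(B,B.mean(0))
b=np.array([.6489,-.2248]);d=B.mean(0)[:2]-b;print(d,np.hypot(*d),np.degrees(np.arctan2(-d[0],d[1])))
print("roll",plane(t,A([(316,368)],260,130,4),.087))
C=cloud(t);i=t["pixels"].astype(int)
print(C[222,339])
m=(C[...,2]>.062)&(C[...,2]<.1)&(np.abs(C[...,1]+.055)<.04)&(np.abs(C[...,0]-.63)<.05)
p=C[m];print(len(p),p.mean(0),(p.min(0)+p.max(0))/2,p.max(0)-p.min(0))
E
```

```text
[[ 0.6736  0.0131  0.05  ]
 [ 0.6848 -0.1127  0.05  ]
 [ 0.5875 -0.1223  0.05  ]
 [ 0.5753  0.0024  0.05  ]] [ 0.6303 -0.0549  0.05  ]
[-0.0186  0.1699] 0.1709592219613698 6.247117189666209
roll [[ 0.6235 -0.0489  0.087 ]]
[ 0.6235 -0.0499  0.0829]
287 [ 0.6233 -0.0484  0.0797] [ 0.6255 -0.0477  0.0763] [0.0457 0.0436 0.0273]
```

Call:
move_arm(
  translation=[
    [0, 0, 0],
    [0, 0, 0],
    [0, 0, 0],
    [0, 0, 0],
    [0, 0, 0],
    [0, 0, 0],
    [0, 0, 0],
    [0, 0, 0],
  ],
  yaw=[0, 0, 0, 0, 0, 0, 0, 0],
  jaw=80,
)

```text
time_s: 6.3
eef_pos: [0.6174, 0.0746, 0.0813]
tcp_rot: [-0.037, -0.706, -0.037, 0.706]
force: [-0.5, 0.6, 0.8]
grip_width: 0.936
```

Call:
move_arm(
  translation=[
    [0, 0, 15],
    [0, 0, 35],
    [0, 0, 60],
    [0, 0, 85],
    [-10, 8, 110],
    [-25, 20, 125],
    [-45, 36, 130],
    [-65, 52, 130],
  ],
  yaw=[0, 0, 0, 0, 6, 12, 18, 24],
)

```text
time_s: 6.97
eef_pos: [0.5527, 0.1272, 0.2132]
tcp_rot: [0.185, 0.684, 0.185, -0.681]
force: [0.7, 0.8, 0.1]
grip_width: 0.938
```

```bash
python3 - <<'E'
from h import *
from plant import bot,eyes
t=eyes.camera("top"); pickle.dump(t,open(f"pics/top3.pkl","wb"))
crop(t,170,130,410,370,2.5,"pics/i.png",1.4)
print(bot.state()["eef_pos"],bot.state()["force"])
E
```

```text
[0.54938853 0.12959558 0.21273814] [-3.54560779  0.94943727 -1.09601547]
```

View pics/i.png

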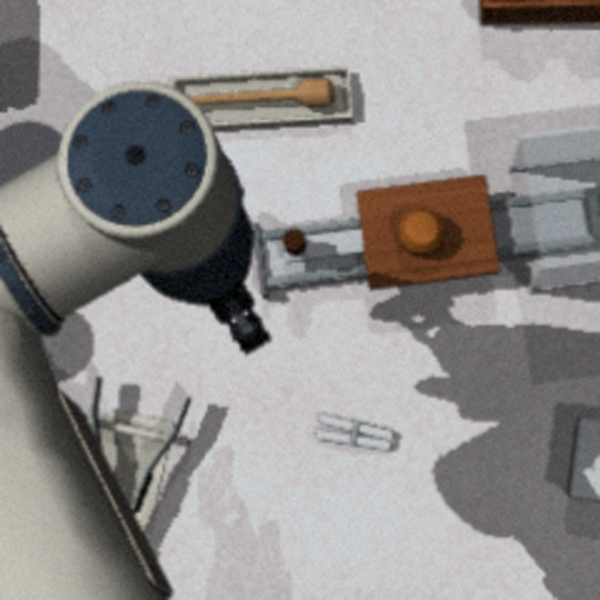

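Call:
move_arm(
  translation=[
    [-20, 15, 0],
    [-45, 34, 0],
    [-70, 53, 0],
    [-95, 72, 0],
    [-120, 91, 0],
    [-140, 107, 0],
    [-155, 119, -5],
    [-160, 123, -10],
  ],
  yaw=[6, 12, 18, 24, 30, 36, 42, 46.4],
)

```text
time_s: 7.68
eef_pos: [0.3908, 0.2511, 0.2017]
tcp_rot: [0.439, 0.554, 0.44, -0.553]
force: [-0.1, -0.3, -0.1]
grip_width: 0.937
```

Call:
move_arm(
  translation=[
    [0, 0, -20],
    [0, 0, -45],
    [0, 0, -70],
    [0, 0, -90],
    [0, 0, -100],
    [0, 0, -105],
    [0, 0, -105],
    [0, 0, -105],
  ],
  yaw=[0, 0, 0, 0, 0, 0, 0, 0],
)

```text
time_s: 8.35
eef_pos: [0.3928, 0.2499, 0.0969]
tcp_rot: [0.438, 0.556, 0.438, -0.555]
force: [0.7, -0.4, -0.2]
grip_width: 0.939
```

```bash
python3 - <<'E'
from h import *
from plant import bot,eyes
s=eyes.camera("side"); pickle.dump(s,open(f"pics/side3.pkl","wb"))
t=eyes.camera("top"); pickle.dump(t,open(f"pics/top4.pkl","wb"))
crop(s,290,220,470,400,4,"pics/j.png",1.4)
crop(t,140,230,300,390,4,"pics/k.png",1.4)
print(bot.state()["eef_pos"],bot.state()["force"])
E
```

```text
[0.39300565 0.25022531 0.09732962] [-0.24266185 -0.83354606 -0.03161071]
```

View pics/j.png

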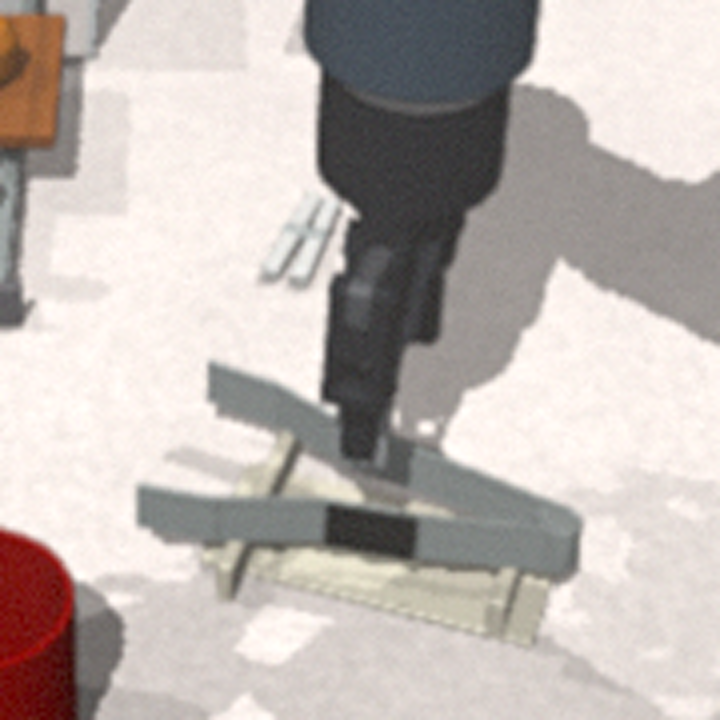

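View pics/k.png

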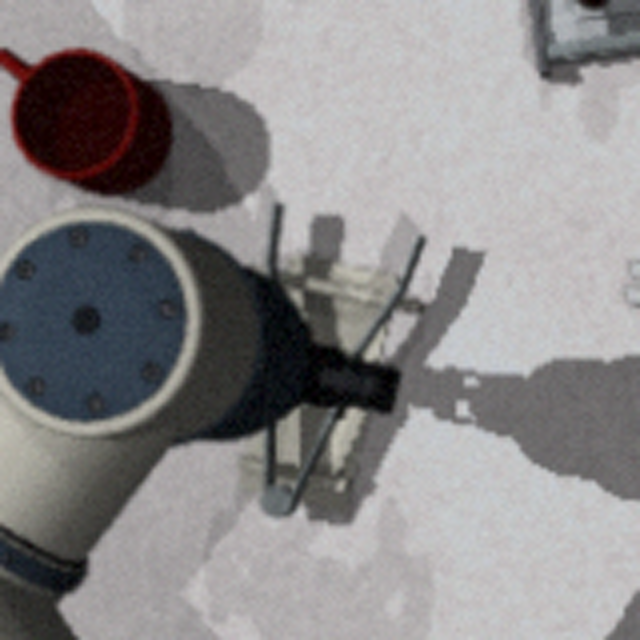

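```bash
python3 - <<'E'
from h import *
s=load("side3");t=load("top4")
a=np.radians(76.5);j=np.array([np.cos(a),np.sin(a),0]);c=np.array([.3930,.2500,0])
for z in(.084,.034):
  p=[c+[0,0,z]+j*k for k in(-.04,0,.04)]
  print(z,(proj(s,p)-[290,220])*4)
  print((proj(t,p)-[140,230])*4)
E
```

```text
0.084 [[410.73916179 345.19580081]
 [387.10555234 399.28449939]
 [361.85900472 456.96850537]]
[[361.0173044  381.05535348]
 [295.33445807 366.1998389 ]
 [230.20772784 351.34579924]]
0.034 [[402.9743682  431.56607979]
 [379.69691751 486.87559943]
 [354.88064063 545.73178428]]
[[375.29449041 384.48450263]
 [311.92063728 370.17885719]
 [249.04870303 355.87124795]]
```

Call:
move_arm(
  translation=[
    [-1, 0, -12],
    [-2, 0, -25],
    [-2, 1, -38],
    [-2, 1, -48],
    [-2, 1, -56],
    [-2, 1, -61],
    [-2, 1, -61],
    [-2, 1, -61],
  ],
  yaw=[0, 0, 0, 0, 0, 0, 0, 0],
)

```text
time_s: 9.12
eef_pos: [0.3907, 0.2509, 0.0357]
tcp_rot: [0.438, 0.556, 0.438, -0.555]
force: [-0.5, -0.0, -0.5]
grip_width: 0.937
```

Call:
move_arm(
  translation=[
    [0, 0, 0],
    [0, 0, 0],
    [0, 0, 0],
    [0, 0, 0],
    [0, 0, 0],
    [0, 0, 0],
    [0, 0, 0],
    [0, 0, 0],
  ],
  yaw=[0, 0, 0, 0, 0, 0, 0, 0],
  jaw=46,
  newtons=40,
)

```text
time_s: 9.78
eef_pos: [0.3916, 0.2516, 0.0369]
tcp_rot: [0.438, 0.556, 0.438, -0.554]
force: [0.4, -0.9, 7.4]
grip_width: 0.543
```

```bash
python3 - <<'E'
from h import *
from plant import bot,eyes
s=eyes.camera("side"); pickle.dump(s,open(f"pics/side4.pkl","wb"))
t=eyes.camera("top"); pickle.dump(t,open(f"pics/top5.pkl","wb"))
crop(s,290,220,470,400,4,"pics/l.png",1.4)
crop(t,140,230,300,390,4,"pics/m.png",1.4)
print(bot.state()["eef_pos"],bot.state()["force"],bot.state()["grip_width"]*85.4)
E
```

```text
[0.39162682 0.2515563  0.036884  ] [-1.1951392  -0.94064936  6.70196605] 45.889956367703654
```

View pics/l.png

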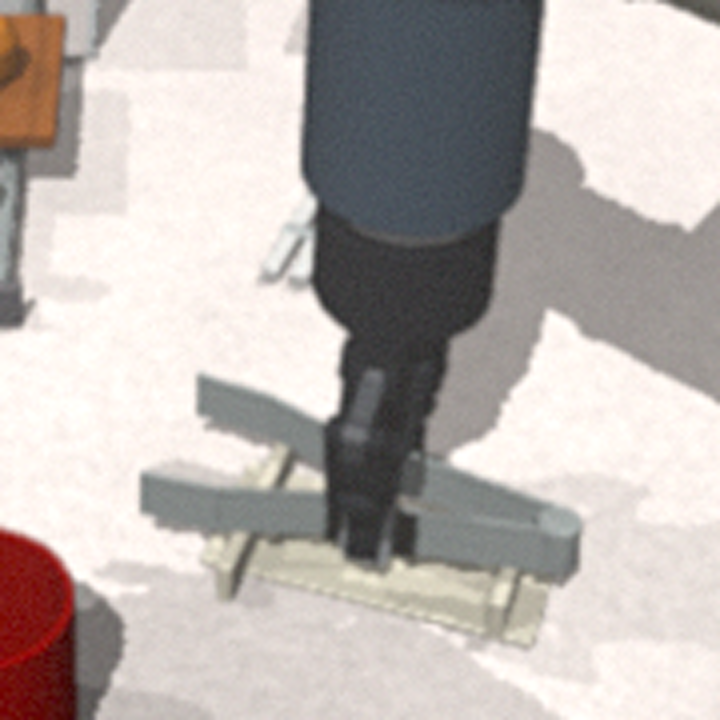

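View pics/m.png

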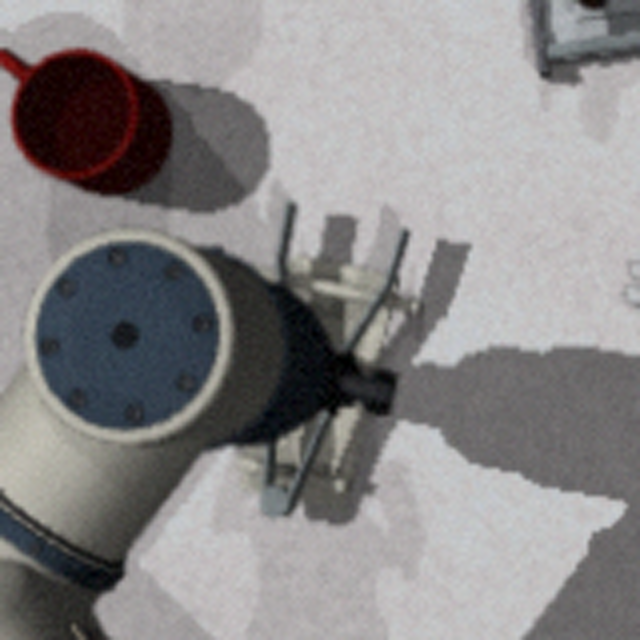

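Call:
move_arm(
  translation=[
    [0, 0, 5],
    [0, 0, 12],
    [0, 0, 24],
    [0, 0, 42],
    [0, 0, 65],
    [0, 0, 90],
    [0, 0, 110],
    [0, 0, 120],
  ],
  yaw=[0, 0, 0, 0, 0, 0, 0, 0],
)

```text
time_s: 10.55
eef_pos: [0.3913, 0.2514, 0.1586]
tcp_rot: [0.438, 0.557, 0.438, -0.554]
force: [0.4, 1.0, -1.1]
grip_width: 0.543
```

```bash
python3 - <<'E'
from h import *
from plant import bot,eyes
s=eyes.camera("side"); pickle.dump(s,open(f"pics/side5.pkl","wb"))
t=eyes.camera("top"); pickle.dump(t,open(f"pics/top6.pkl","wb"))
crop(s,290,140,470,320,4,"pics/n.png",1.4)
crop(t,140,230,300,390,4,"pics/o.png",1.4)
print(bot.state()["eef_pos"],bot.state()["force"],bot.state()["grip_width"]*85.4)
E
```

```text
[0.39119817 0.25152872 0.15763707] [-0.6317495  -0.35612244 -1.47588853] 45.91898727356616
```

View pics/n.png

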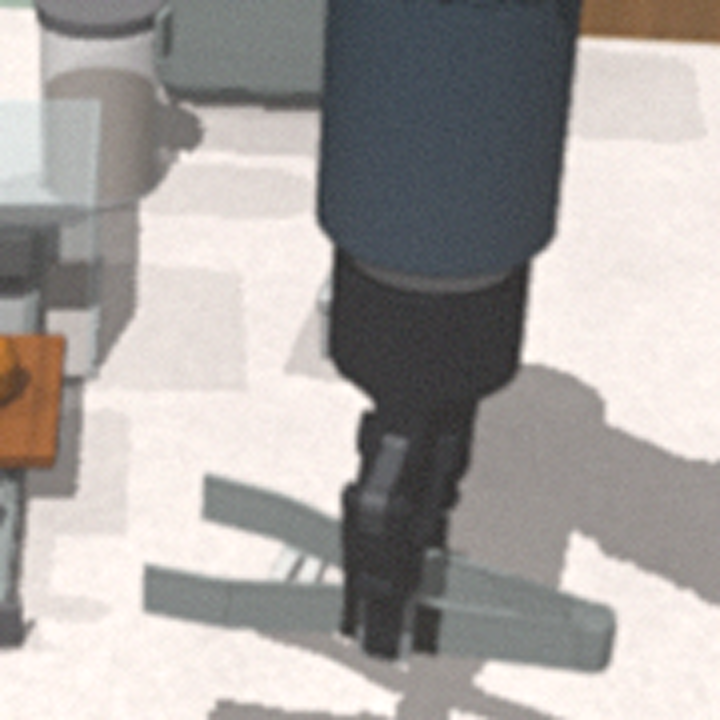

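View pics/o.png

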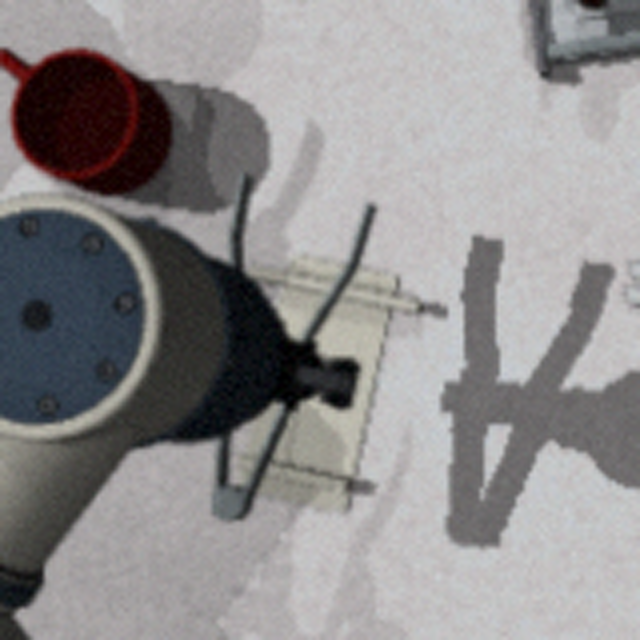

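```bash
cat >> h.py <<'E'
def tri(c1,u1,c2,u2):
    o1,d1=ray(c1,[u1]);o2,d2=ray(c2,[u2]);d1=d1[0]/np.linalg.norm(d1);d2=d2[0]/np.linalg.norm(d2)
    x=np.linalg.lstsq(np.c_[d1,-d2],o2-o1,rcond=None)[0]
    p,q=o1+d1*x[0],o2+d2*x[1];return (p+q)/2,np.linalg.norm(p-q)
E
python3 - <<'E'
from h import *
s=load("side5");t=load("top6")
np.set_printoptions(precision=4,suppress=True)
A=lambda p,x0,y0,k:(np.array(p,float)+.5)/k-.5+[x0,y0]
pts=dict(piv=((229,493),(600,606)),L=((247,178),(147,567)),R=((372,207),(207,477)))
r={}
for k,(a,b) in pts.items():
    r[k],e=tri(t,A(a,140,230,4),s,A(b,290,140,4));print(k,r[k],e)
m=(r["L"]+r["R"])/2;d=m-r["piv"];print(d,np.linalg.norm(d),"yaw",np.degrees(np.arctan2(d[1],d[0])),"pitch",np.degrees(np.arcsin(d[2]/np.linalg.norm(d))),"gap",np.linalg.norm(r["L"]-r["R"]))
tcp=np.array([.3912,.2515,.158])
y=np.arctan2(d[1],d[0]);ux=np.array([np.cos(y),np.sin(y)]);uy=np.array([-ux[1],ux[0]])
for k in("piv","L","R"):print(k,ux@(r[k]-tcp)[:2],uy@(r[k]-tcp)[:2],r[k][2]-tcp[2])
print(ux@(m-tcp)[:2],uy@(m-tcp)[:2])
E
```

```text
piv [0.3172 0.2708 0.1687] 0.007394028266656549
L [0.4958 0.2622 0.1644] 0.0022006352810488156
R [0.4779 0.1917 0.1641] 0.002038969329101821
[ 0.1697 -0.0438 -0.0044] 0.17529780674931655 yaw -14.487915343786236 pitch -1.4491218041877434 gap 0.07273339555360231
piv -0.07646063136388893 0.0001673107393873712 0.010661479338996721
L 0.09862823359380084 0.036533297144156436 0.006396758807085762
R 0.09893398820292346 -0.03619867566538171 0.006059899625259907
0.09878111089836214 0.0001673107393873634
```

Call:
move_arm(
  translation=[
    [3, -6, 0],
    [9, -19, 0],
    [18, -37, 0],
    [29, -60, 0],
    [41, -84, 0],
    [53, -108, 0],
    [65, -132, 0],
    [77, -156, 0],
  ],
  yaw=[1, 3, 5, 7, 9, 11, 13, 15],
)

```text
time_s: 11.32
eef_pos: [0.467, 0.0933, 0.1542]
tcp_rot: [0.506, 0.492, 0.507, -0.494]
force: [0.5, -0.3, -1.0]
grip_width: 0.542
```

Call:
move_arm(
  translation=[
    [12, -24, 0],
    [24, -48, 0],
    [36, -72, 0],
    [48, -96, 0],
    [59, -119, 0],
    [67, -137, 0],
    [73, -149, 0],
    [75, -153, 0],
  ],
  yaw=[2, 4, 5, 5.6, 5.6, 5.6, 5.6, 5.6],
)

```text
time_s: 11.98
eef_pos: [0.5422, -0.06, 0.1537]
tcp_rot: [0.529, 0.468, 0.53, -0.469]
force: [0.2, 0.8, -0.8]
grip_width: 0.546
```

```bash
python3 - <<'E'
from h import *
from plant import bot,eyes
s=eyes.camera("side"); pickle.dump(s,open(f"pics/side6.pkl","wb"))
t=eyes.camera("top"); pickle.dump(t,open(f"pics/top7.pkl","wb"))
crop(s,230,100,410,280,4,"pics/p.png",1.4)
crop(t,260,130,420,290,4,"pics/q.png",1.4)
print(bot.state()["eef_pos"],bot.state()["force"],bot.state()["grip_width"]*85.4)
E
```

```text
[ 0.54191515 -0.0588084   0.15407163] [-0.32434258  0.58211778 -0.55833044] 46.18089346004318
```

View pics/p.png

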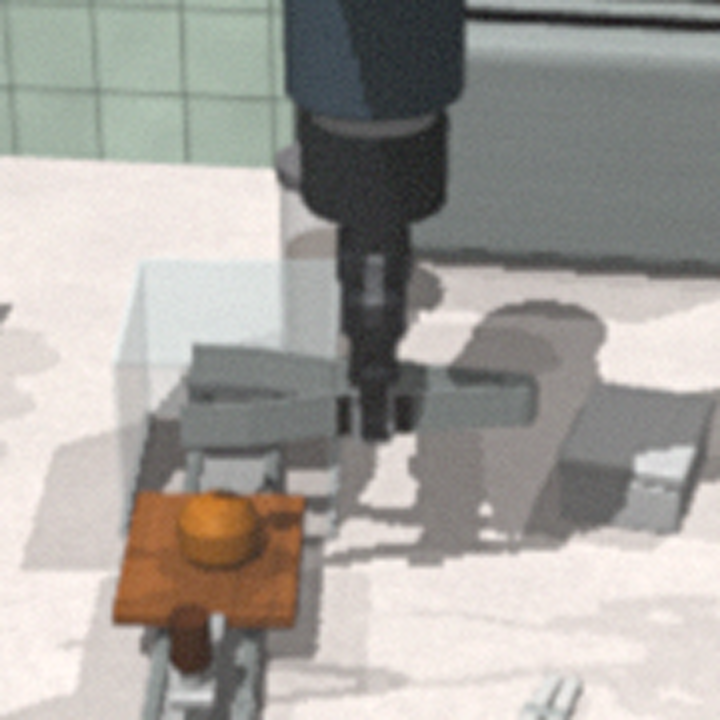

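View pics/q.png

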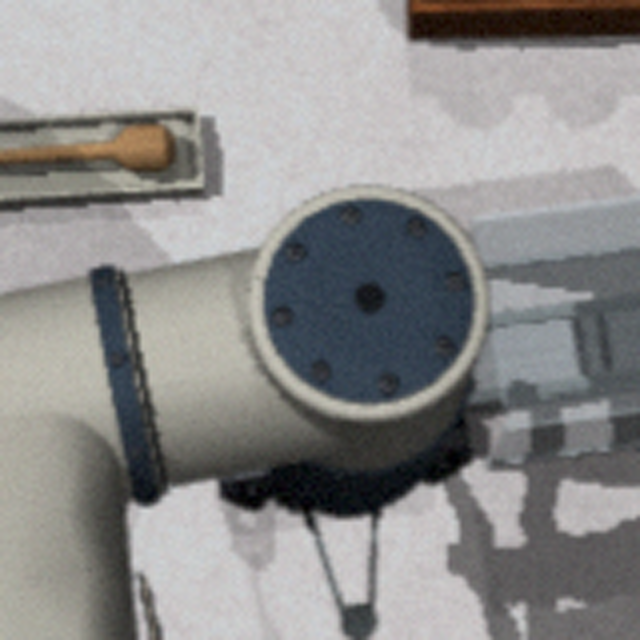

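```bash
python3 - <<'E'
from h import *
s=load("side6");t=load("top3")
np.set_printoptions(precision=4,suppress=True)
A=lambda p,x0,y0,k:(np.array(p,float)+.5)/k-.5+[x0,y0]
for z in(.158,.160,.162):
  P=plane(s,A([(183,394),(192,346),(532,378)],230,100,4),z);m=P[:2].mean(0);print(z,P,m,np.linalg.norm(P[0]-P[1]),np.degrees(np.arctan2(*(m-P[2])[1::-1])))
def orange(c,x0,y0,x1,y1):
  i=cv2.cvtColor(c["pixels"],cv2.COLOR_RGB2HSV)[y0:y1,x0:x1].astype(int)
  return i
for n,c,b in(("s",s,(265,215,310,250)),("t",t,(312,200,372,250))):
  C=cloud(c);sub=C[b[1]:b[3],b[0]:b[2]];m=(sub[...,2]>.056)&(sub[...,2]<.095)
  v,u=np.nonzero(m);print(n,m.sum(),u.min()+b[0],u.max()+b[0],v.min()+b[1],v.max()+b[1],sub[m].mean(0),(sub[m].min(0)+sub[m].max(0))/2)
  ctr=[(u.min()+u.max())/2+b[0],(v.min()+v.max())/2+b[1]];print(plane(c,[ctr],.068))
E
```

```text
0.158 [[ 0.6407 -0.0312  0.158 ]
 [ 0.647  -0.0883  0.158 ]
 [ 0.4586 -0.0741  0.158 ]] [ 0.6438 -0.0598  0.158 ] 0.057434811090828056 4.433495583709662
0.16 [[ 0.6399 -0.0274  0.16  ]
 [ 0.6461 -0.0843  0.16  ]
 [ 0.4585 -0.0702  0.16  ]] [ 0.643  -0.0559  0.16  ] 0.05722684272813791 4.433495583709731
0.162 [[ 0.639  -0.0237  0.162 ]
 [ 0.6453 -0.0803  0.162 ]
 [ 0.4583 -0.0663  0.162 ]] [ 0.6421 -0.052   0.162 ] 0.05701887436544778 4.433495583709725
s 329 274 294 223 241 [ 0.6253 -0.0347  0.0739] [ 0.6272 -0.0391  0.0716]
[[ 0.6273 -0.0439  0.068 ]]
t 296 328 354 213 240 [ 0.6229 -0.0484  0.0785] [ 0.6164 -0.055   0.0717]
[[ 0.6156 -0.0547  0.068 ]]
```

```bash
python3 - <<'E'
from h import *
s=load("side6")
crop(s,265,175,375,225,7,"pics/r.png",1.4)
C=cloud(s)
np.set_printoptions(precision=3,suppress=True)
for u in (278,285,295,310,355): print(u,[ (v,C[v,u].round(3).tolist()) for v in range(184,214,3)])
E
```

```text
278 [(184, [0.666, -0.183, 0.116]), (187, [0.645, -0.083, 0.159]), (190, [0.646, -0.084, 0.151]), (193, [0.646, -0.085, 0.143]), (196, [0.692, -0.297, 0.025]), (199, [0.692, -0.296, 0.016]), (202, [0.631, -0.011, 0.16]), (205, [0.631, -0.012, 0.153]), (208, [0.631, -0.01, 0.147]), (211, [0.632, -0.013, 0.138])]
285 [(184, [0.649, -0.183, 0.117]), (187, [0.629, -0.08, 0.161]), (190, [0.63, -0.082, 0.153]), (193, [0.629, -0.08, 0.146]), (196, [0.672, -0.295, 0.026]), (199, [0.673, -0.296, 0.017]), (202, [0.616, -0.012, 0.161]), (205, [0.617, -0.012, 0.153]), (208, [0.617, -0.014, 0.145]), (211, [0.618, -0.015, 0.138])]
295 [(184, [0.626, -0.188, 0.116]), (187, [0.607, -0.082, 0.162]), (190, [0.607, -0.079, 0.156]), (193, [0.607, -0.081, 0.147]), (196, [0.607, -0.081, 0.14]), (199, [0.647, -0.302, 0.016]), (202, [0.597, -0.02, 0.158]), (205, [0.596, -0.017, 0.152]), (208, [0.597, -0.021, 0.143]), (211, [0.635, -0.232, 0.018])]
310 [(184, [0.59, -0.188, 0.119]), (187, [0.588, -0.178, 0.116]), (190, [0.573, -0.075, 0.16]), (193, [0.573, -0.075, 0.153]), (196, [0.573, -0.073, 0.147]), (199, [0.566, -0.027, 0.163]), (202, [0.567, -0.031, 0.154]), (205, [0.566, -0.03, 0.147]), (208, [0.567, -0.032, 0.139]), (211, [0.603, -0.273, -0.001])]
355 [(184, [0.498, -0.448, -0.001]), (187, [0.496, -0.427, -0.0]), (190, [0.495, -0.411, -0.001]), (193, [0.475, -0.072, 0.161]), (196, [0.474, -0.057, 0.161]), (199, [0.474, -0.056, 0.155]), (202, [0.473, -0.056, 0.147]), (205, [0.473, -0.057, 0.14]), (208, [0.487, -0.307, -0.002]), (211, [0.486, -0.291, -0.003])]
```

View pics/r.png

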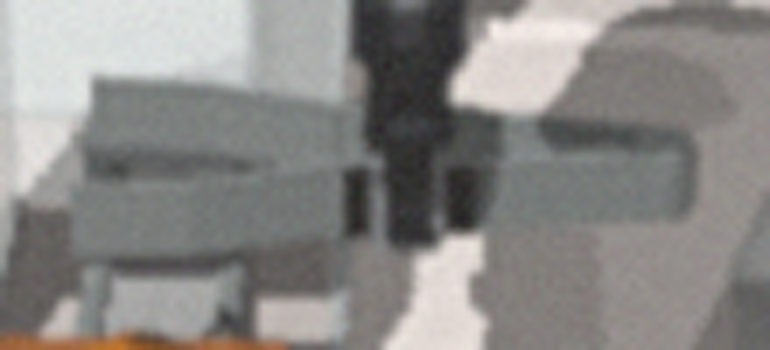

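Call:
move_arm(
  translation=[
    [0, 0, -5],
    [0, 0, -13],
    [0, 0, -23],
    [0, 0, -33],
    [0, 0, -43],
    [0, 0, -51],
    [0, 0, -57],
    [0, 0, -60],
  ],
  yaw=[0, 0, 0, 0, 0, 0, 0, 0],
)

```text
time_s: 12.75
eef_pos: [0.5419, -0.0583, 0.0939]
tcp_rot: [0.529, 0.468, 0.53, -0.469]
force: [-0.0, 0.0, -1.8]
grip_width: 0.543
```

```bash
python3 - <<'E'
from h import *
from plant import bot,eyes
s=eyes.camera("side"); pickle.dump(s,open(f"pics/side7.pkl","wb"))
crop(s,250,180,380,270,6,"pics/s.png",1.4)
print(bot.state()["eef_pos"],bot.state()["force"],bot.state()["grip_width"]*85.4)
C=cloud(s)
for u in (278,284,290): print(u,[ (v,C[v,u].round(3).tolist()) for v in range(200,248,4)])
E
```

```text
[ 0.54184709 -0.05833029  0.09389816] [-0.16348257  0.07213683 -2.23333045] 46.007221046869546
278 [(200, [0.691, -0.293, 0.015]), (204, [0.693, -0.297, 0.0]), (208, [0.68, -0.235, 0.022]), (212, [0.676, -0.218, 0.02]), (216, [0.673, -0.198, 0.02]), (220, [0.669, -0.179, 0.02]), (224, [0.643, -0.055, 0.081]), (228, [0.633, -0.007, 0.099]), (232, [0.633, -0.007, 0.089]), (236, [0.633, -0.007, 0.08]), (240, [0.638, -0.026, 0.057]), (244, [0.638, -0.023, 0.049])]
284 [(200, [0.675, -0.291, 0.017]), (204, [0.671, -0.271, 0.015]), (208, [0.666, -0.244, 0.018]), (212, [0.633, -0.082, 0.097]), (216, [0.633, -0.08, 0.088]), (220, [0.655, -0.186, 0.017]), (224, [0.628, -0.051, 0.084]), (228, [0.62, -0.009, 0.099]), (232, [0.62, -0.01, 0.089]), (236, [0.621, -0.011, 0.078]), (240, [0.624, -0.023, 0.06]), (244, [0.625, -0.025, 0.048])]
290 [(200, [0.659, -0.294, 0.016]), (204, [0.655, -0.271, 0.017]), (208, [0.651, -0.249, 0.017]), (212, [0.62, -0.082, 0.098]), (216, [0.619, -0.079, 0.09]), (220, [0.62, -0.081, 0.078]), (224, [0.615, -0.055, 0.083]), (228, [0.608, -0.013, 0.098]), (232, [0.608, -0.012, 0.088]), (236, [0.608, -0.011, 0.079]), (240, [0.612, -0.033, 0.055]), (244, [0.611, -0.023, 0.051])]
```

View pics/s.png

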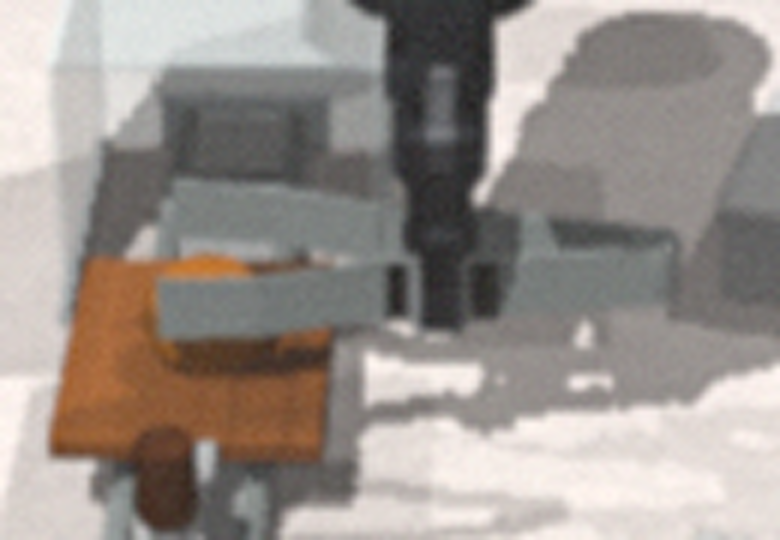

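Call:
move_arm(
  translation=[
    [1, 0, -4],
    [2, -1, -9],
    [3, -1, -14],
    [3, -1, -18],
    [3, -1, -21],
    [3, -1, -22],
    [3, -1, -22],
    [3, -1, -22],
  ],
  yaw=[0, 0, 0, 0, 0, 0, 0, 0],
)

```text
time_s: 13.47
eef_pos: [0.5455, -0.0593, 0.0734]
tcp_rot: [0.53, 0.468, 0.53, -0.468]
force: [0.5, -0.8, -0.4]
grip_width: 0.542
```

```bash
python3 - <<'E'
from h import *
from plant import bot,eyes
s=eyes.camera("side"); pickle.dump(s,open(f"pics/side8.pkl","wb"))
crop(s,250,180,380,270,6,"pics/u.png",1.4)
print(bot.state()["eef_pos"],bot.state()["force"],bot.state()["grip_width"]*85.4)
C=cloud(s)
for u in (280,284,290): print(u,[ (v,C[v,u].round(3).tolist()) for v in range(216,252,3)])
E
```

```text
[ 0.5456043  -0.05932381  0.07351494] [-0.65433042 -0.82735638 -0.68918116] 45.95056713420446
280 [(216, [0.67, -0.211, 0.013]), (219, [0.643, -0.082, 0.079]), (222, [0.643, -0.078, 0.073]), (225, [0.636, -0.047, 0.084]), (228, [0.634, -0.035, 0.083]), (231, [0.633, -0.03, 0.078]), (234, [0.63, -0.013, 0.081]), (237, [0.63, -0.01, 0.075]), (240, [0.63, -0.009, 0.068]), (243, [0.63, -0.011, 0.06]), (246, [0.63, -0.01, 0.052]), (249, [0.629, -0.002, 0.049])]
284 [(216, [0.659, -0.205, 0.017]), (219, [0.634, -0.082, 0.079]), (222, [0.634, -0.079, 0.073]), (225, [0.627, -0.047, 0.084]), (228, [0.625, -0.034, 0.084]), (231, [0.625, -0.031, 0.079]), (234, [0.622, -0.018, 0.079]), (237, [0.622, -0.015, 0.073]), (240, [0.622, -0.015, 0.065]), (243, [0.622, -0.011, 0.06]), (246, [0.623, -0.016, 0.049]), (249, [0.621, -0.004, 0.049])]
290 [(216, [0.644, -0.209, 0.016]), (219, [0.619, -0.078, 0.083]), (222, [0.62, -0.081, 0.073]), (225, [0.614, -0.049, 0.084]), (228, [0.613, -0.041, 0.081]), (231, [0.612, -0.032, 0.079]), (234, [0.608, -0.014, 0.082]), (237, [0.609, -0.015, 0.074]), (240, [0.609, -0.014, 0.067]), (243, [0.608, -0.011, 0.061]), (246, [0.61, -0.021, 0.047]), (249, [0.607, -0.005, 0.05])]
```

View pics/u.png

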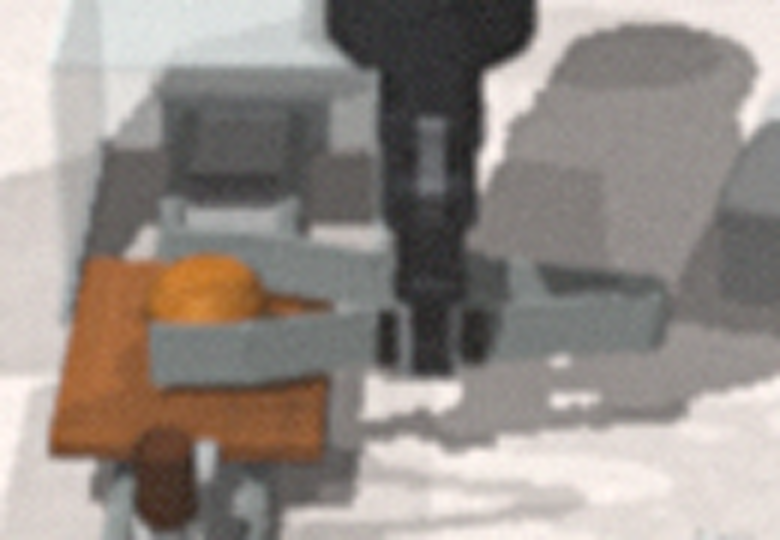

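Call:
move_arm(
  translation=[
    [0, 0, 0],
    [0, 0, 1],
    [0, 0, 1],
    [0, 0, 1],
    [0, 0, 1],
    [0, 0, 1],
    [0, 0, 1],
    [0, 0, 1],
  ],
  yaw=[0, 0, 0, 0, 0, 0, 0, 0],
  jaw=37,
)

```text
time_s: 14.18
eef_pos: [0.5454, -0.0593, 0.0743]
tcp_rot: [0.53, 0.468, 0.53, -0.468]
force: [-0.4, 0.3, -1.3]
grip_width: 0.434
```

Call:
move_arm(
  translation=[
    [0, 0, 0],
    [0, 0, 0],
    [0, 0, 0],
    [0, 0, 0],
    [0, 0, 0],
    [0, 0, 0],
    [0, 0, 0],
    [0, 0, 0],
  ],
  yaw=[0, 0, 0, 0, 0, 0, 0, 0],
  jaw=28,
)

```text
time_s: 14.85
eef_pos: [0.5455, -0.0594, 0.0743]
tcp_rot: [0.53, 0.468, 0.53, -0.468]
force: [-0.6, -0.6, 0.1]
grip_width: 0.387
```

```bash
python3 - <<'E'
from h import *
from plant import bot,eyes
s=eyes.camera("side"); pickle.dump(s,open(f"pics/side9.pkl","wb"))
crop(s,250,180,380,270,6,"pics/v.png",1.4)
print(bot.state()["eef_pos"],bot.state()["force"],bot.state()["grip_width"]*85.4)
E
```

```text
[ 0.54549719 -0.05934641  0.07435765] [-0.02246251  0.04608366 -0.49941155] 33.13539201257691
```

View pics/v.png

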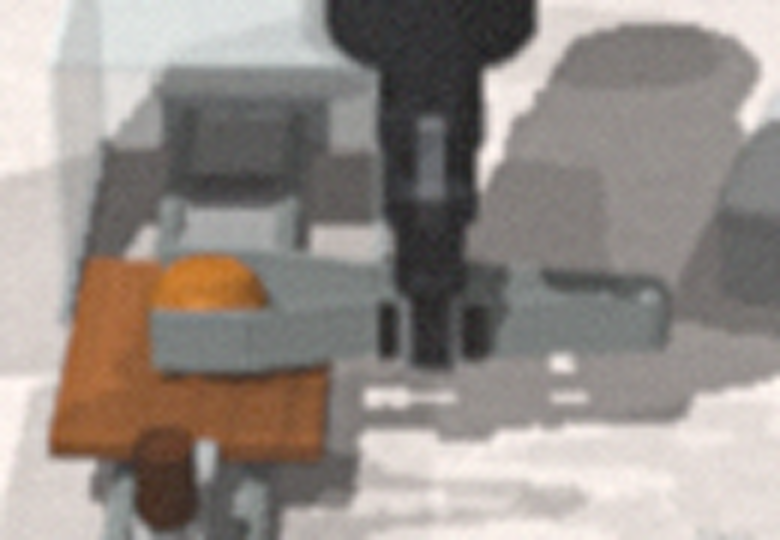

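Pads stopped at 33 mm with the jaws on the roll (v.png ≈ (210,285)). Lifting gently.

Call:
move_arm(
  translation=[
    [0, 0, 2],
    [0, 0, 5],
    [0, 0, 9],
    [0, 0, 15],
    [0, 0, 22],
    [0, 0, 30],
    [0, 0, 38],
    [0, 0, 46],
  ],
  yaw=[0, 0, 0, 0, 0, 0, 0, 0],
)

```text
time_s: 15.57
eef_pos: [0.5456, -0.0593, 0.1215]
tcp_rot: [0.53, 0.468, 0.53, -0.468]
force: [0.5, -0.4, -0.6]
grip_width: 0.382
```

Call:
move_arm(
  translation=[
    [0, 0, 9],
    [0, 0, 18],
    [0, 0, 27],
    [0, 0, 36],
    [0, 0, 43],
    [0, 0, 49],
    [0, 0, 53],
    [0, 0, 55],
  ],
  yaw=[0, 0, 0, 0, 0, 0, 0, 0],
)

```text
time_s: 16.23
eef_pos: [0.5456, -0.0593, 0.1759]
tcp_rot: [0.53, 0.468, 0.53, -0.468]
force: [0.3, -0.8, -1.4]
grip_width: 0.388
```

Call:
move_arm(
  translation=[
    [0, 0, 0],
    [0, 0, 0],
    [0, 0, 0],
    [0, 0, 0],
    [0, 0, 0],
    [0, 0, 0],
    [0, 0, 0],
    [0, 0, 0],
  ],
  yaw=[0, 0, 0, 0, 0, 0, 0, 0],
)

```text
time_s: 16.9
eef_pos: [0.5454, -0.0593, 0.1752]
tcp_rot: [0.53, 0.468, 0.53, -0.468]
force: [1.1, 0.2, -1.2]
grip_width: 0.389
```

```bash
python3 - <<'E'
from h import *
from plant import bot,eyes
s=eyes.camera("side"); pickle.dump(s,open(f"pics/side10.pkl","wb"))
t=eyes.camera("top"); pickle.dump(t,open(f"pics/top10.pkl","wb"))
crop(s,230,120,380,270,5,"pics/w.png",1.4)
crop(t,170,130,410,370,2.5,"pics/x.png",1.4)
print(bot.state()["eef_pos"],bot.state()["force"],bot.state()["grip_width"]*85.4)
C=cloud(s)
for u in (280,286,292): print(u,[ (v,C[v,u].round(3).tolist()) for v in range(176,212,3)])
E
```

```text
[ 0.54544086 -0.0593229   0.17528062] [-1.01054928 -0.1548309  -2.17276494] 33.00972820047652
280 [(176, [0.67, -0.227, 0.117]), (179, [0.665, -0.204, 0.119]), (182, [0.635, -0.059, 0.183]), (185, [0.631, -0.038, 0.186]), (188, [0.63, -0.032, 0.182]), (191, [0.629, -0.024, 0.179]), (194, [0.628, -0.018, 0.175]), (197, [0.629, -0.025, 0.165]), (200, [0.629, -0.021, 0.16]), (203, [0.679, -0.261, 0.023]), (206, [0.677, -0.249, 0.021]), (209, [0.674, -0.232, 0.022])]
286 [(176, [0.411, 1.014, 0.71]), (179, [0.652, -0.211, 0.117]), (182, [0.622, -0.056, 0.185]), (185, [0.619, -0.042, 0.185]), (188, [0.617, -0.032, 0.183]), (191, [0.616, -0.025, 0.18]), (194, [0.616, -0.025, 0.172]), (197, [0.617, -0.026, 0.165]), (200, [0.616, -0.023, 0.159]), (203, [0.668, -0.281, 0.013]), (206, [0.663, -0.257, 0.017]), (209, [0.657, -0.226, 0.026])]
292 [(176, [0.641, -0.232, 0.116]), (179, [0.638, -0.215, 0.116]), (182, [0.611, -0.071, 0.179]), (185, [0.612, -0.073, 0.171]), (188, [0.607, -0.043, 0.178]), (191, [0.604, -0.028, 0.179]), (194, [0.604, -0.026, 0.173]), (197, [0.604, -0.027, 0.165]), (200, [0.604, -0.024, 0.16]), (203, [0.651, -0.281, 0.015]), (206, [0.648, -0.262, 0.016]), (209, [0.643, -0.232, 0.024])]
```

View pics/w.png

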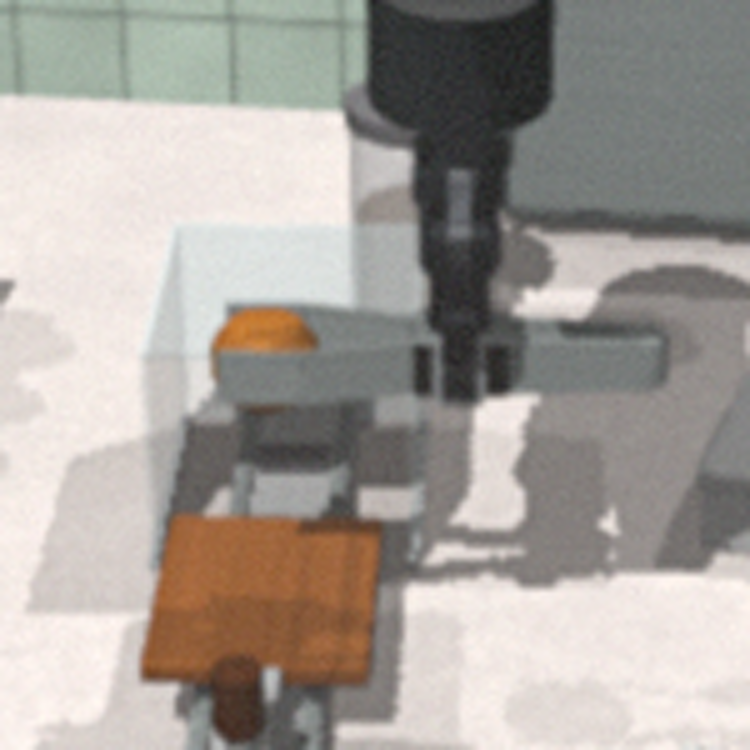

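View pics/x.png

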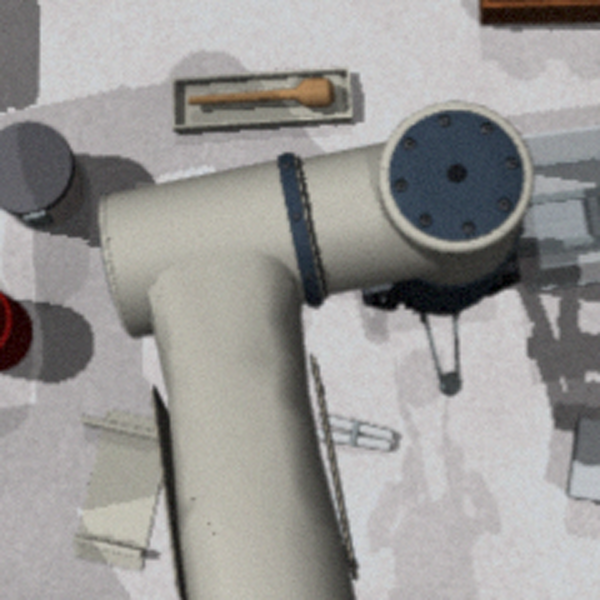

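The roll is held at w.png ≈ (265,345), its top at z ≈ 0.186, so it is 100 mm up. The knob has not moved: side pixel (277.6,259.4), against (277.5,260) before the lift. Handing in.

```bash
python3 - <<'E'
from plant import bot,job
s=bot.state();print(s["time_s"],s["eef_pos"],s["grip_width"])
print(job.close_job())
E
```

```text
17.0 [ 0.54544086 -0.0593229   0.17528062] 0.38653077518122386
the job is handed in; nothing more can be done
None
```

The job is handed in at 17 s, with the tongs held closed on the lifted roll; `close_job` gives no verdict.

**What I did:** I gripped the knob and slid the carrier about 171 mm by camera, so it sat at the next station with the roll still standing on it. I then took the tongs off their rest, lowered the open jaws around the roll, and closed them. The gripper stopped at 33 mm over the tong pads, and I lifted 100 mm.

**Last checks:**
- **Roll height:** the roll's top is at about 186 mm, which puts its centre near 168 mm and its underside about 100 mm above the board.
- **Roll and tongs:** they hang clear of the board, and the grip held steady at 33 mm.
- **Carrier:** the knob stayed at the same pixel before and after the lift, so the carrier has not left the station.
- **Other things on the counter:** the dipper tray and clip, and the short canister as far as it was in view, look unmoved. I didn't measure them, and the tall canister and cup were only partly in view.

**Disagreements:** none of the checks failed. The two cameras put the roll's position 2 to 5 mm apart, and up to 12 mm apart by outline. I also misread the jaw gap as 57 mm in one side view; the depth map gave 71 mm, which fits the expected 72 mm.

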